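Corner check of a packing-bench scale with a push gauge

TASK

Clear the bench scale for its check: lift the empty tray off the weighing plate and stand it flat on the bench, clear of the scale, without dropping it. Then take the push gauge out of its stand and press its foot lightly, with about 4 N (plunger pushed about half-way in, never more than 15 N), on the middle of the round test sticker that the tray covered, the gauge upright and its bar-shaped foot lying along the sticker's long stripe. The job finishes while you are still holding the gauge there at that push; do not shift the roll, bin or carton on the bench.

Things in the scene. Friction and masses are not known exactly. Their poses are not given: they have to be found in the camera images.
- scale: bench scale, fixed: grey base with a flat rectangular steel weighing plate on top, 260 (x) x 220 (y) mm; the plate's flat top is 60 mm above the bench and does not give; a low display box (42 mm high) reaches out to 178 mm on its -x side. Origin: under the plate's middle, on the bench; z up. The bench around (0.50, -0.115) is always free, room for the tray lengthwise in x
- mark (a point): centre of the test sticker on the scale's plate: a flat white paper disc 80 mm across (no noticeable thickness) with a long black stripe, 74 x 7 mm, and a short 16 mm cross stroke at its middle; partly or wholly under the tray at first. Its x axis runs along the long stripe, z up; the point lies on the plate's surface
- tray: empty blue tray, 150 (x) x 110 (y) mm, side walls to 45 mm, on the plate on four 3 mm feet; 0.22 kg. A 10 mm thick wall runs along its x axis through the middle and rises to 83 mm as a carrying grip 100 mm long (from 45 to 83 mm up); compartments beside it 46 mm wide. Origin: centre, at the feet's underside; z up
- stand: gauge stand, fixed: upright square tube, 58 x 58 mm outside, 44 x 44 mm inside, 80 mm tall, on a 110 (x) x 90 (y) mm base plate. Origin: under its middle, on the bench
- gauge: push gauge, 0.33 kg, upright in the stand, foot down: flange 54 x 54 x 6 mm resting on the tube's rim; above it a black grip 38 (x) x 30 (y) mm, 6 to 80 mm above the origin, round dial on its +x side; below it a 40 x 40 x 18 mm sleeve (2 mm play each side) and the sprung plunger. Origin: centre of the flange's underside, 80 mm above the bench at first; z up. Lift it over 60 mm to clear the stand
- plunger (a joint): how far the gauge's plunger is pushed in, m: 0 free, 0.016 fully in; its spring gives 0.5 N per mm (4 N at about 0.008)
- foot (a point): centre of the underside of the plunger's foot, a steel bar 36 (x) x 10 (y) x 8 mm on a 10 mm rod, 56 mm below the gauge's origin while the plunger is free. x along the bar (same as the gauge's x), z up
- roll: bystander: white label roll standing on end, 72 mm across, 50 mm tall; origin under its centre
- bin: bystander: blue open bin with rolls in it, 110 x 120 x 60 mm; origin under its centre
- carton: bystander: closed cardboard carton 100 x 120 x 80 mm; origin under its centre

How it is judged:
By the outcome, as a careful person would: the job done as asked, in the order asked, and still so for the second after the job is handed in, while the arm keeps its last pose, push and grip.
It also fails if it takes over 56 s, if anything falls off the work surface, if the arm or the gripper's body presses on something with over 40 N, if the wrist force passes 120 N, or if a joint passes its speed limit or range.

ROBOT

A 7-joint arm with a two-finger parallel gripper is mounted at the origin on the work surface. World frame = base frame: x ahead of the robot, y to its left, z up, the work surface at z = 0. Lengths are in mm, angles in rad, forces in N, time in s.
With the tool pointing down it reaches from about 425 to 875 mm from the base axis. Payload 9.9 kg.
Tool frame: the origin (TCP) lies midway between the tips of the shut fingers; the grasp point (between the pads) lies 19 mm behind it (ctrl.grasp_offset is the z of the grasp point in the tool frame, in mm); z points along the fingers, y is the line along which they close (so a half turn about z gives the same grasp; the last joint's range is limited). The gripper opens to 85 mm and grips with 20 to 120 N. Pads are 22 mm wide; open, the fingers measure 114 mm over their backs; the gripper's body (76 mm by 85 mm) begins 54 mm behind the grasp point. The pads swing forward as they close: fully open they stand 13 mm farther back than shut.
Start: joints at [-1.404, 0.576, 0.025, 1.437, -0.015, 1.129, -0.057], TCP at [167.513, 653.887, 231.289] pointing down, gripper open.
Joint ranges: [-2.76, 2.76], [-0.34, 2.15], [-1.52, 1.57], [0.19, 2.46], [-1.09, 4.23], [0.17, 1.99], [-2.82, 2.82]. Speed limits (rad/s): [2.22, 2.22, 3.01, 3.01, 3.14, 3.14, 3.14].

INTERFACE

Orientations are given as [roll, pitch, yaw] about the fixed x, y, z axes, in that order (R = Rz(yaw) Ry(pitch) Rx(roll)).
In Python, from station import telemetry, viewer, finish_job, ctrl gives the robot as it stands. The module is installed in compiled form; this text tells all that it offers.
- The arm moves only by the tool send_rows, never from a script. Its argument "commands" is one flat list of numbers, 7 for each row, row after row: the shift along the tool's x, y, z in cm, then the turn, a rotation vector about the tool's x, y, z in degrees, then the finger opening in cm, from 0 to 8.54. A call has 1 to 8 rows; each row shifts and turns the commanded pose from where the row before left it, along the tool's axes as they then stand; what a row does not reach is not made up. A row lasts 1/12 s, in which the tool goes at most 41.7 mm and 7.16 degrees, less where a joint would pass 70% of its speed; a pose out of reach is approached as far as the arm can. A call with a gripper value outside its range is refused whole. The fingers move at their own pace and stop on an object; "grip_force" is the grip in N (left out, the last holds). Time passes only in rows, so rows that do not move let the fingers close. It gives the time, the measured TCP pose, the force, the opening and the grip force at its end, in the units of the state.
- telemetry.read_state(): the state, without advancing time (a new reading comes with each control period).
- viewer.capture(name): name is "scene" or "top" or "wrist"; returns the picture (384x512x3 uint8, red, green, blue); there is no depth.
- viewer.camera_params(name): a dict with "intrinsics" (3x3 intrinsics, pixels), "pose" (4x4, takes a point from camera to world coordinates). Camera axes: x right, y up, looking along -z (the intrinsics and any distortion apply to the point x, -y, -z); pixel columns grow to the right and rows downward; lengths in mm; the calibration is good to about 2 mm. A picture is of the moment at which its call begins: read the wrist's pose just before it. camera_params takes no time and is no camera call; for the wrist camera it gives the pose at the moment of the call.
- finish_job(): hands the job in; it is judged then, once.
The state is a dict: "t": time; "q": joint angles; "qvel": joint speeds; "tau": joint torques, N m; "ee_pos": TCP position; "ee_rot": TCP orientation; "force": force on the tool from outside, world axes, zero at the start; "torque": the same for the moment, N m; "finger_gap": finger opening in mm; "grip_force": force on a finger pad.
Only numpy, scipy, OpenCV 4.12 (cv2) and the standard library are available. Lean on these libraries where they do the work, as an engineer would, in place of code of your own. Each camera call takes 0.05 s, during which the arm holds its last target. There are 200 camera calls.

## Working session

There is one attempt and no reset: what is moved stays moved. The work goes in short steps, Python scripts to look and compute and a tool call to move; the robot and the scene stay as the last step left them, time stands still between calls to the robot, and variables do not carry over. Pictures are saved under pics/ and viewed, at most 13 in all, crops included, and the job is handed in when it is done.

Besides the shell and the picture viewer there is one more tool, called as name(argument=value, ...), one argument or row to a line, values as JSON. send_rows: Moves the arm, as the interface text tells. Its arguments: {"type":"object","properties":{"commands":{"type":"array"},"grip_force":{"type":"number"}},"required":["commands"]}

```bash
mkdir -p pics; cat > h.py <<'E'
import numpy as np, cv2
from station import telemetry, viewer, finish_job, ctrl
from scipy.spatial.transform import Rotation as R
def cap(n,f):
    P=viewer.camera_params(n); im=viewer.capture(n); cv2.imwrite(f'pics/{f}.png',im[:,:,::-1]); np.savez(f'pics/{f}.npz',im=im,K=P['intrinsics'],T=P['pose']); return im,P
def load(f):
    d=np.load(f'pics/{f}.npz'); return d['im'],{'intrinsics':d['K'],'pose':d['T']}
def ray(P,uv,z):
    K=np.array(P['intrinsics']);T=np.array(P['pose']); uv=np.atleast_2d(uv).astype(float)
    d=np.c_[uv,np.ones(len(uv))]@np.linalg.inv(K).T; d=d*[1,-1,-1]@T[:3,:3].T; o=T[:3,3]
    return o+d*((z-o[2])/d[:,2])[:,None]
def proj(P,X):
    K=np.array(P['intrinsics']);T=np.array(P['pose']); X=np.atleast_2d(X)
    c=(X-T[:3,3])@T[:3,:3]*[1,-1,-1]; p=c@K.T; return p[:,:2]/p[:,2:]
E
python3 - <<'E'
from h import *
np.set_printoptions(precision=3,suppress=True)
s=telemetry.read_state(); print({k:s[k] for k in('t','ee_pos','ee_rot','force','finger_gap')}, ctrl.grasp_offset)
ims=[cap(n,n+'0') for n in('top','scene')]
for i,P in ims: print(P.keys(),P['intrinsics'],P['pose'])
E
```

```text
{'t': 0.0, 'ee_pos': array([167.381, 653.435, 230.441]), 'ee_rot': array([-3.14 ,  0.   ,  2.891]), 'force': array([ 0.307, -0.214, -0.208]), 'finger_gap': 85.3839384580728} -18.700000000000003
dict_keys(['intrinsics', 'pose']) [[409.732   0.    255.123]
 [  0.    409.732 189.214]
 [  0.      0.      1.   ]] [[  -0.029    0.995   -0.1    472.804]
 [  -1.      -0.028    0.013   50.31 ]
 [   0.01     0.101    0.995 1179.788]
 [   0.       0.       0.       1.   ]]
dict_keys(['intrinsics', 'pose']) [[451.446   0.    257.84 ]
 [  0.    451.446 190.102]
 [  0.      0.      1.   ]] [[   0.854   -0.428    0.295 1014.578]
 [   0.52     0.719   -0.462 -627.776]
 [  -0.014    0.548    0.836 1317.862]
 [   0.       0.       0.       1.   ]]
```

View pics/top0.png

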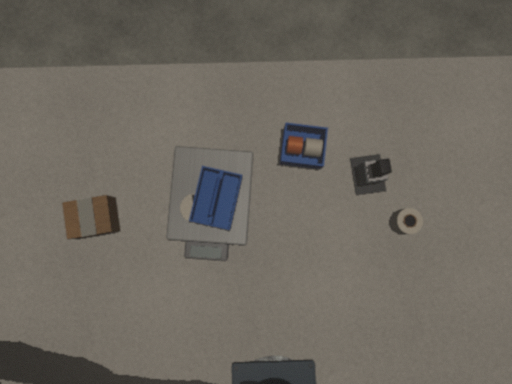

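View pics/scene0.png

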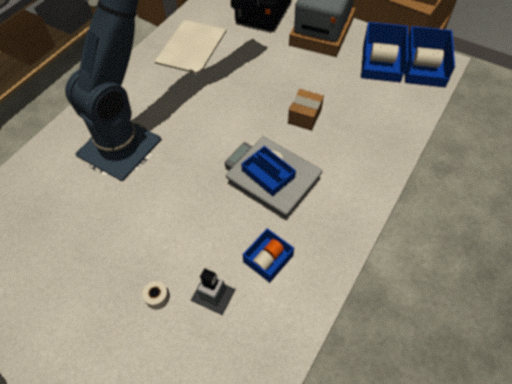

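The top view shows the scale at about (210,195) px with the tray tilted on it at (216,198), and the sticker peeking out at (187,208). The stand and gauge are at (370,175), the roll at (409,221), the bin at (303,146) and the carton at (90,217). The scene view agrees with this layout.

```bash
python3 - <<'E'
from h import *
np.set_printoptions(precision=2,suppress=True)
for f,box in(('top0',(165,150,255,240)),('scene0',(235,140,305,200))):
    im,P=load(f); i=im.astype(int); m=((i[:,:,2]>i[:,:,0]*1.8)&(i[:,:,2]>50)).astype(np.uint8)
    k=np.zeros_like(m);x0,y0,x1,y1=box;k[y0:y1,x0:x1]=1;m*=k
    c=max(cv2.findContours(m,0,2)[0],key=cv2.contourArea)[:,0]
    w=ray(P,c,105)[:,:2].astype(np.float32); r=cv2.minAreaRect(w); print(f,len(c),r,'mean',np.mean(cv2.boxPoints(r),0))
im,P=load('top0')
print('stand/gauge',ray(P,(370,175),0),ray(P,(383,166),160))
x=cv2.resize(im[120:250,160:260],None,fx=4,fy=4,interpolation=2); y=cv2.resize(im[130:230,340:430],None,fx=4,fy=4,interpolation=2)
h=np.zeros((520,760,3),np.uint8);h[:520,:400]=x;h[:400,400:760]=y
cv2.imwrite('pics/crop.png',np.clip(h.astype(float)*1.6,0,255).astype(np.uint8)[:,:,::-1])
E
```

```text
top0 184 ((561.29541015625, 138.28506469726562), (100.18013763427734, 144.08949279785156), 74.5885238647461) mean [561.3  138.29]
scene0 72 ((571.9829711914062, 128.88137817382812), (122.17408752441406, 162.20225524902344), 75.46229553222656) mean [571.98 128.88]
stand/gauge [[ 624.08 -301.3     0.  ]] [[ 625.53 -287.84  160.  ]]
```

View pics/crop.png

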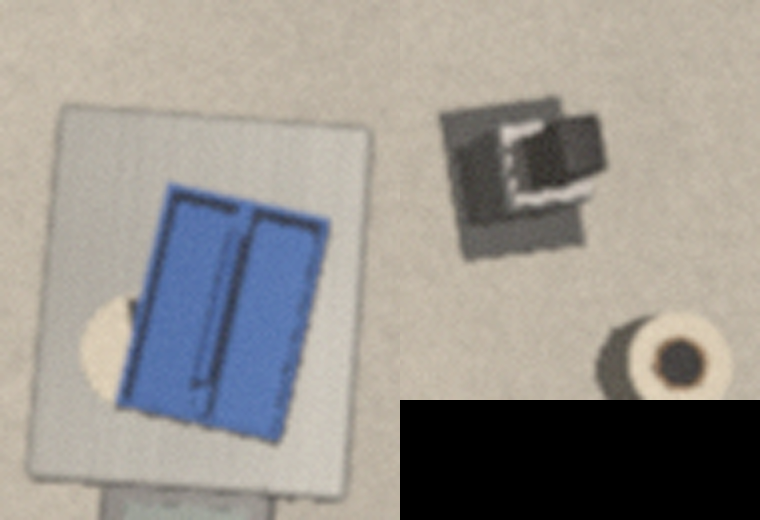

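Both the measured tray size and its lean check out: (561,138), yaw about -15.4°. I'll move above it and refine with the wrist camera.

```bash
cat >> h.py <<'E'
def go(x,y,z,yaw,tcp=True):
    """tool-frame delta (cm) and tool-z turn (deg) from the measured pose to a tool-down target; half turn folded"""
    s=telemetry.read_state(); T=R.from_euler('xyz',s['ee_rot']); d=T.inv().apply(np.array([x,y,z])-s['ee_pos'])/10
    G=R.from_euler('xyz',[180,0,yaw],degrees=True); v=(T.inv()*G).as_rotvec(degrees=True)
    print('t',round(s['t'],2),'pos',s['ee_pos'].round(1),'yaw',np.degrees(s['ee_rot']).round(1),'q7',s['q'][6].round(2),'F',s['force'].round(1),'gap',s['finger_gap'],'| d cm',d.round(2),'rot',v.round(2))
E
python3 - <<'E'
from h import *
np.set_printoptions(precision=3,suppress=True)
go(561,138,300,164.6)
s=telemetry.read_state();P=viewer.camera_params('wrist');T=R.from_euler('xyz',s['ee_rot']).as_matrix()
print(T.T@(P['pose'][:3,3]-s['ee_pos']),T.T@P['pose'][:3,:3],P['intrinsics'])
E
```

```text
t 0.1 pos [167.4 653.5 230.5] yaw [-179.9    0.   165.6] q7 -0.06 F [ 0.4 -0.1 -0.2] gap 85.63534545134114 | d cm [-50.92 -40.18  -6.88] rot [-0.09  0.01  1.03]
[  83.723    0.424 -141.711] [[ 0.001  0.945  0.327]
 [ 1.    -0.001 -0.001]
 [-0.     0.327 -0.945]] [[342.408   0.    251.844]
 [  0.    342.408 193.308]
 [  0.      0.      1.   ]]
```

send_rows(
  commands=[-3.18, -2.51, -0.43, 0, 0, 0.1, 4, -3.18, -2.51, -0.43, 0, 0, 0.1, 4, -3.18, -2.51, -0.43, 0, 0, 0.1, 4, -3.18, -2.51, -0.43, 0, 0, 0.1, 4, -3.18, -2.51, -0.43, 0, 0, 0.1, 4, -3.18, -2.51, -0.43, 0, 0, 0.1, 4, -3.18, -2.51, -0.43, 0, 0, 0.1, 4, -3.18, -2.51, -0.43, 0, 0, 0.1, 4],
)

```text
t: 0.77
ee_pos: [363.3, 393.1, 265.7]
ee_rot: [-3.141, -0.0, 2.877]
force: [0.1, 0.2, 0.2]
finger_gap: 40.0
grip_force: 0.0
```

send_rows(
  commands=[-3.18, -2.51, -0.43, 0, 0, 0, 4, -3.18, -2.51, -0.43, 0, 0, 0, 4, -3.18, -2.51, -0.43, 0, 0, 0, 4, -3.18, -2.51, -0.43, 0, 0, 0, 4, -3.18, -2.51, -0.43, 0, 0, 0, 4, -3.18, -2.51, -0.43, 0, 0, 0, 4, -3.18, -2.51, -0.43, 0, 0, 0, 4, -3.18, -2.51, -0.43, 0, 0, 0, 4],
)

```text
t: 1.43
ee_pos: [556.2, 132.8, 300.2]
ee_rot: [-3.141, -0.0, 2.877]
force: [1.1, 1.1, 0.4]
finger_gap: 40.2
grip_force: 0.0
```

```bash
python3 - <<'E'
from h import *
go(561,138,300,164.6)
im,P=cap('wrist','w1')
i=im.astype(int); m=((i[:,:,2]>i[:,:,0]*1.8)&(i[:,:,2]>40)).astype(np.uint8)
c=max(cv2.findContours(m,0,2)[0],key=cv2.contourArea)[:,0]
w=ray(P,c,105)[:,:2].astype(np.float32); r=cv2.minAreaRect(w); print(len(c),r)
E
```

```text
t 1.43 pos [556.2 132.8 300.2] yaw [-180.    -0.   164.8] q7 1.06 F [1.1 1.1 0.4] gap 40.239278898418995 | d cm [-0.33  0.62  0.02] rot [-0.01 -0.02  0.24]
54 ((565.1728515625, 142.23306274414062), (109.1934814453125, 150.8517608642578), 75.7245864868164)
```

View pics/w1.png

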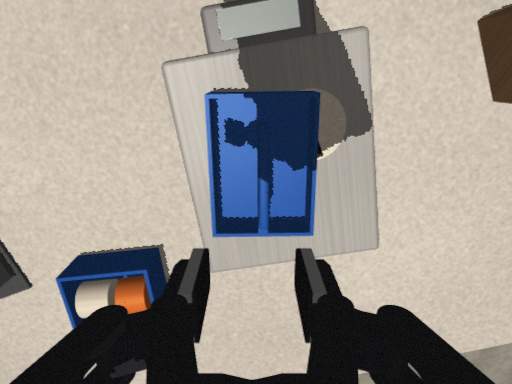

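The wrist picture shows the tray at x 207–318 and y 92–236 px. The measured rim is 109 x 151 mm (true size 110 x 150), so its pose of (565.2,142.2), yaw 165.7° is good. Next I'll descend and grip.

```bash
python3 - <<'E'
from h import *
go(565.2,142.2,109,165.7)
E
```

```text
t 1.48 pos [560.9 123.8 301. ] yaw [-179.8    0.3  164.3] q7 1.07 F [ 2.5 -7.6  1.7] gap 39.87354977063115 | d cm [ 0.18  1.96 19.19] rot [-0.23  0.28 -1.4 ]
```

send_rows(
  commands=[0, 0, 2, 0, 0, 0, 4, 0, 0, 3, 0, 0, 0, 4, 0, 0, 3, 0, 0, 0, 4, 0, 0, 2, 0, 0, 0, 4, 0, 0, 0, 0, 0, 0, 4, 0, 0, 0, 0, 0, 0, 4, 0, 0, 0, 0, 0, 0, 4],
)

```text
t: 2.07
ee_pos: [556.2, 134.9, 201.3]
ee_rot: [3.141, 0.001, 2.877]
force: [0.7, -0.2, -0.3]
finger_gap: 40.2
grip_force: 0.0
```

```bash
python3 - <<'E'
from h import *
go(565.2,142.2,109,165.7)
im,P=cap('wrist','w2')
i=im.astype(int); m=((i[:,:,2]>i[:,:,0]*1.8)&(i[:,:,2]>40)).astype(np.uint8)
c=max(cv2.findContours(m,0,2)[0],key=cv2.contourArea)[:,0]
w=ray(P,c,105)[:,:2].astype(np.float32); r=cv2.minAreaRect(w); print(len(c),r)
E
```

```text
t 2.07 pos [556.2 134.9 201.3] yaw [1.800e+02 1.000e-01 1.648e+02] q7 1.08 F [ 0.7 -0.2 -0.3] gap 40.23743198166632 | d cm [-0.67  0.94  9.23] rot [ 0.04  0.07 -0.87]
128 ((564.7074584960938, 142.31600952148438), (109.36683654785156, 151.48934936523438), 75.68840789794922)
```

send_rows(
  commands=[-0.67, 0.94, 0, 0, 0, -0.9, 4, 0, 0, 3, 0, 0, 0, 4, 0, 0, 3, 0, 0, 0, 4, 0, 0, 2, 0, 0, 0, 4, 0, 0, 1.2, 0, 0, 0, 4, 0, 0, 0, 0, 0, 0, 4, 0, 0, 0, 0, 0, 0, 4],
)

```text
t: 2.7
ee_pos: [565.1, 142.2, 109.1]
ee_rot: [3.141, 0.001, 2.892]
force: [-0.0, -0.0, 0.3]
finger_gap: 39.9
grip_force: 0.0
```

send_rows(
  commands=[0, 0, 0, 0, 0, 0, 0.2, 0, 0, 0, 0, 0, 0, 0.2, 0, 0, 0, 0, 0, 0, 0.2, 0, 0, 0, 0, 0, 0, 0.2, 0, 0, 0, 0, 0, 0, 0.2, 0, 0, 0, 0, 0, 0, 0.2],
  grip_force=60,
)

```text
t: 3.2
ee_pos: [565.3, 142.1, 109.5]
ee_rot: [3.14, 0.002, 2.892]
force: [-1.6, 0.8, 7.5]
finger_gap: 9.3
grip_force: 61.9
```

send_rows(
  commands=[0, 0, -0.3, 0, 0, 0, 0.2, 0, 0, -0.7, 0, 0, 0, 0.2, 0, 0, -1.5, 0, 0, 0, 0.2, 0, 0, -2, 0, 0, 0, 0.2, 0, 0, -2, 0, 0, 0, 0.2, 0, 0, -1, 0, 0, 0, 0.2, 0, 0, 0, 0, 0, 0, 0.2],
)

```text
t: 3.78
ee_pos: [565.7, 142.3, 185.6]
ee_rot: [3.139, 0.003, 2.893]
force: [0.2, 0.1, -2.4]
finger_gap: 8.8
grip_force: 60.6
```

```bash
python3 - <<'E'
from h import *
go(500,-115,185,180)
E
```

```text
t 3.78 pos [565.7 142.3 185.6] yaw [179.9   0.2 165.7] q7 1.09 F [ 0.2  0.1 -2.4] gap 8.84382543166758 | d cm [ 2.000e-02 -2.655e+01  0.000e+00] rot [  0.1    0.21 -14.27]
```

send_rows(
  commands=[0, -1, 0, 0, 0, 0, 0.2, 0, -2, 0, 0, 0, 0, 0.2, 0, -2.5, 0, 0, 0, 0, 0.2, 0, -3, 0, 0, 0, 0, 0.2, 0, -3, 0, 0, 0, 0, 0.2, 0, -3, 0, 0, 0, 0, 0.2, 0, -3, 0, 0, 0, 0, 0.2, 0, -3, 0, 0, 0, 0, 0.2],
)

```text
t: 4.45
ee_pos: [512.0, -58.6, 181.8]
ee_rot: [-3.141, -0.002, 2.892]
force: [1.3, 0.4, -3.0]
finger_gap: 9.2
grip_force: 60.5
```

send_rows(
  commands=[0, -2.5, 0, 0, 0, 0, 0.2, 0, -2, 0, 0, 0, 0, 0.2, 0, -1.55, 0, 0, 0, 0, 0.2, 0, 0, 0, 0, 0, -3.6, 0.2, 0, 0, 0, 0, 0, -3.6, 0.2, 0, 0, 0, 0, 0, -3.6, 0.2, 0, 0, 0, 0, 0, -3.5, 0.2, 0, 0, 0, 0, 0, 0, 0.2],
)

```text
t: 5.12
ee_pos: [497.6, -115.9, 181.8]
ee_rot: [3.141, -0.003, -3.139]
force: [-1.1, -0.1, -1.9]
finger_gap: 9.0
grip_force: 60.5
```

```bash
python3 - <<'E'
from h import *
cap('wrist','w3')
go(500,-115,52,180)
im,P=cap('top','top1')
def show(im,b,f):
    x0,y0,x1,y1=b
    return cv2.resize(im[y0:y1,x0:x1],None,fx=f,fy=f,interpolation=2)
cv2.imwrite('pics/t1.png',np.clip(show(im,(160,120,430,310),2.9)*1.6,0,255).astype(np.uint8)[:,:,::-1])
E
```

```text
t 5.17 pos [ 497.8 -115.8  182. ] yaw [ 1.800e+02 -1.000e-01  1.799e+02] q7 1.77 F [ 0.5 -0.3 -1.6] gap 9.286937818217838 | d cm [-0.25  0.08 13.  ] rot [ 0.01 -0.12 -0.06]
```

View pics/t1.png

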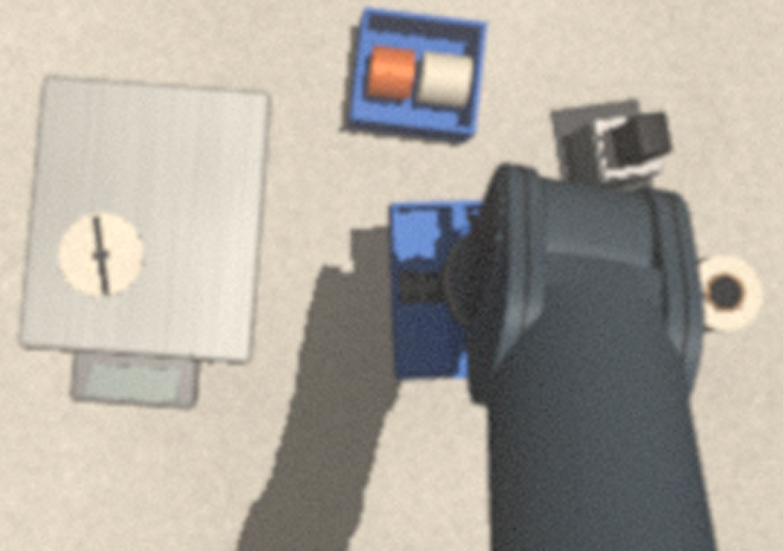

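The uncovered sticker is at crop (101,255), with its stripe running (96,218) to (106,294). The tray hangs level over the free area and the bin and roll are clear, so I'll lower it.

send_rows(
  commands=[0, 0, 1, 0, 0, 0, 0.2, 0, 0, 2.5, 0, 0, 0, 0.2, 0, 0, 3, 0, 0, 0, 0.2, 0, 0, 3, 0, 0, 0, 0.2, 0, 0, 2, 0, 0, 0, 0.2, 0, 0, 1, 0, 0, 0, 0.2, 0, 0, 0, 0, 0, 0, 0.2, 0, 0, 0, 0, 0, 0, 0.2],
)

```text
t: 5.88
ee_pos: [498.9, -115.5, 58.2]
ee_rot: [-3.141, -0.001, 3.141]
force: [-0.2, 1.3, -1.1]
finger_gap: 9.1
grip_force: 60.5
```

send_rows(
  commands=[0, 0, 0.2, 0, 0, 0, 0.2, 0, 0, 0.1, 0, 0, 0, 0.2, 0, 0, 0, 0, 0, 0, 0.2],
)

```text
t: 6.13
ee_pos: [499.6, -115.4, 55.9]
ee_rot: [-3.141, 0.002, -3.141]
force: [0.6, 1.0, -2.3]
finger_gap: 9.6
grip_force: 60.5
```

send_rows(
  commands=[0, 0, 0.3, 0, 0, 0, 0.2, 0, 0, 0.2, 0, 0, 0, 0.2, 0, 0, 0, 0, 0, 0, 0.2, 0, 0, 0, 0, 0, 0, 0.2],
)

```text
t: 6.47
ee_pos: [498.9, -115.3, 50.0]
ee_rot: [3.142, -0.0, -3.141]
force: [0.6, 0.3, -1.9]
finger_gap: 9.6
grip_force: 60.5
```

send_rows(
  commands=[0, 0, 0.1, 0, 0, 0, 0.2, 0, 0, 0, 0, 0, 0, 0.2, 0, 0, 0, 0, 0, 0, 0.2],
)

```text
t: 6.72
ee_pos: [499.0, -115.4, 49.5]
ee_rot: [-3.142, 0.0, -3.141]
force: [-2.1, -0.0, 5.6]
finger_gap: 9.2
grip_force: 61.5
```

Contact has been made (the force rose to +5.6 N), so I'll release and rise.

send_rows(
  commands=[0, 0, 0, 0, 0, 0, 2, 0, 0, 0, 0, 0, 0, 4, 0, 0, 0, 0, 0, 0, 4, 0, 0, 0, 0, 0, 0, 4, 0, 0, -1, 0, 0, 0, 4, 0, 0, -3, 0, 0, 0, 4, 0, 0, -4, 0, 0, 0, 4, 0, 0, -4, 0, 0, 0, 4],
)

```text
t: 7.38
ee_pos: [498.1, -115.3, 170.7]
ee_rot: [3.141, -0.002, -3.141]
force: [0.8, 0.0, -0.9]
finger_gap: 40.1
grip_force: 0.0
```

```bash
python3 - <<'E'
from h import *
# sticker from w3 and top1: white disc + stripe on plate z=60
im,P=load('top1')
print('stand',ray(P,np.array([[551,108],[636,100]])/2.9+[160,120],0).round(1), 'grip top',ray(P,np.array([640,140])/2.9+[160,120],160).round(1))
c=np.array([101,255])/2.9+[160,120]; print('mark',ray(P,c,60).round(1), ray(P,np.array([[96,218],[106,294]])/2.9+[160,120],60).round(1))
go(560,-240,300,180)
E
```

```text
stand [[ 678.  -245.7    0. ]
 [ 683.9 -332.1    0. ]] grip top [[ 619.9 -281.6  160. ]]
mark [[539.2 201.3  60. ]] [[574.3 205.5  60. ]
 [502.4 197.2  60. ]]
t 7.38 pos [ 498.1 -115.3  170.7] yaw [ 1.8e+02 -1.0e-01 -1.8e+02] q7 1.77 F [ 0.8  0.  -0.9] gap 40.050393824326385 | d cm [ -6.16 -12.47 -12.95] rot [ 0.01 -0.12  0.02]
```

send_rows(
  commands=[0, 0, -4, 0, 0, 0, 7, 0, 0, -4, 0, 0, 0, 7, -1, -2, -3, 0, 0, 0, 7, -1.5, -3, -2, 0, 0, 0, 7, -2, -3.3, 0, 0, 0, 0, 7, -2, -3.3, 0, 0, 0, 0, 7, -1.5, -3, 0, 0, 0, 0, 7, -1, -2.1, 0, 0, 0, 0, 7],
)

```text
t: 8.05
ee_pos: [589.4, -285.3, 299.7]
ee_rot: [-3.14, 0.0, 3.14]
force: [-1.3, 0.1, 0.6]
finger_gap: 70.0
grip_force: 0.0
```

send_rows(
  commands=[0, 0, 0, 0, 0, 0, 7, 0, 0, 0, 0, 0, 0, 7, 0, 0, 0, 0, 0, 0, 7],
)

```text
t: 8.3
ee_pos: [588.8, -281.5, 299.3]
ee_rot: [3.141, -0.0, -3.141]
force: [0.3, -0.8, 0.0]
finger_gap: 70.1
grip_force: 0.0
```

```bash
python3 - <<'E'
from h import *
go(620,-282,300,180)
im,P=cap('wrist','w4')
im,P=load('w4')
cv2.imwrite('pics/w4b.png',np.clip(cv2.resize(im,(768,576))*1.8,0,255).astype(np.uint8)[:,:,::-1])
E
```

```text
t 8.3 pos [ 588.8 -281.5  299.3] yaw [ 180.   -0. -180.] q7 2.02 F [ 0.3 -0.8  0. ] gap 70.11530154289987 | d cm [-3.12 -0.05 -0.07] rot [ 0.04 -0.02  0.04]
```

View pics/w4b.png

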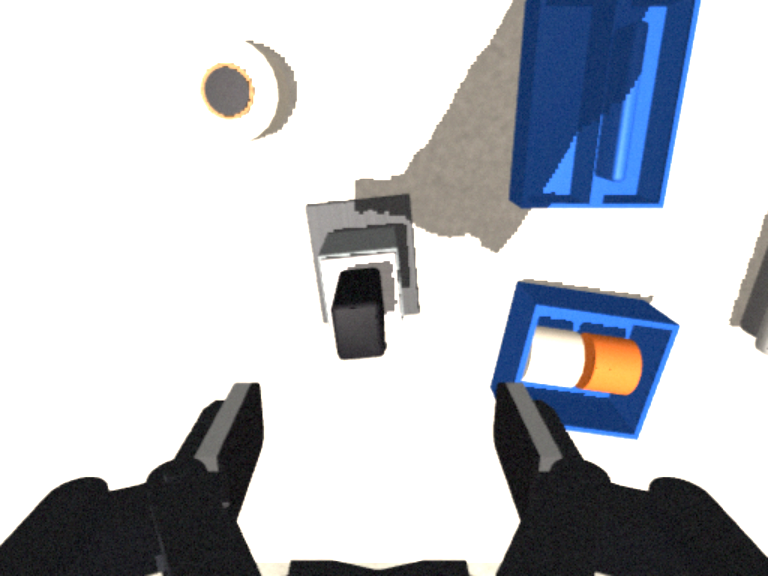

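The wrist view (1.5x) shows the black grip's top face at about x 333–385, y 308–357. The white flange's near edge runs (320,256)–(400,250) and the stand's base edge (307,205)–(409,196). The tray stands flat at top right. I'll get the numbers from these points and zoom in on the gauge.

```bash
python3 - <<'E'
from h import *
np.set_printoptions(precision=1,suppress=True)
im,P=load('w4')
r=lambda l,z:ray(P,np.array(l)/1.5,z)[:,:2]
print('gtop',r([(333,313),(383,308),(384,353),(340,357)],160)); print('base',r([(307,205),(409,196),(419,313)],5)); print('flange',r([(320,256),(400,250)],86))
g=im.max(2).astype(float)[165:245,200:290]
a=cv2.resize(np.clip(g*7,0,255).astype(np.uint8),None,fx=6,fy=6,interpolation=2)
cv2.imwrite('pics/w4c.png',a)
E
```

```text
gtop [[ 616.7 -307.2]
 [ 613.5 -277.8]
 [ 642.7 -277.1]
 [ 645.4 -303.7]]
base [[ 579.7 -340.9]
 [ 571.9 -254.4]
 [ 678.1 -243. ]]
flange [[ 602.3 -322.1]
 [ 597.8 -265. ]]
```

View pics/w4c.png

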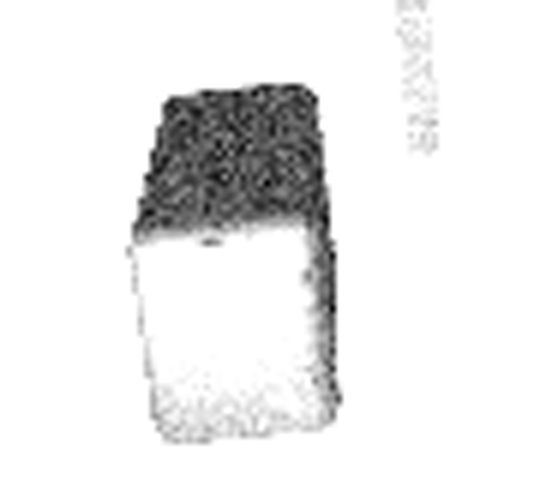

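```bash
python3 - <<'E'
from h import *
np.set_printoptions(precision=1,suppress=True)
im,P=load('w4')
q=ray(P,np.array([(133,240),(308,222),(328,427),(160,440)])/6+[200,165],160)[:,:2]
print(q,q.mean(0)); ang=lambda v:np.degrees(np.arctan2(v[1],v[0])).round(1)
print(np.linalg.norm(q-np.roll(q,-1,0),axis=1), ang(q[2]-q[1]),ang(q[3]-q[0]),ang(q[1]-q[0])-90,ang(q[2]-q[3])-90)
go(*q.mean(0),142,185.5)
E
```

```text
[[ 613.3 -307. ]
 [ 610.4 -281.4]
 [ 643.5 -278.3]
 [ 645.7 -303.8]] [ 628.2 -292.6]
[25.8 33.2 25.6 32.6] 5.3 5.7 6.400000000000006 5.0
t 8.35 pos [ 588.9 -281.   299.5] yaw [ 180.     0.  -179.9] q7 2.02 F [-0.9  0.6 -0.4] gap 69.87562924589754 | d cm [-3.9 -1.2 15.8] rot [ 0.1  0.  -5.4]
```

The top-face centre (628,-292.6) matches the base's centre (629,-292), with yaw 5.5°. I'll descend in two stages.

send_rows(
  commands=[-2, -0.6, 0, 0, 0, -2.7, 7, -1.9, -0.6, 1, 0, 0, -2.7, 7, 0, 0, 3, 0, 0, 0, 7, 0, 0, 3, 0, 0, 0, 7, 0, 0, 2, 0, 0, 0, 7, 0, 0, 1, 0, 0, 0, 7, 0, 0, 0, 0, 0, 0, 7, 0, 0, 0, 0, 0, 0, 7],
)

```text
t: 9.02
ee_pos: [628.7, -292.8, 200.2]
ee_rot: [-3.141, 0.001, -3.046]
force: [0.2, -0.7, -0.1]
finger_gap: 69.8
grip_force: 0.0
```

```bash
python3 - <<'E'
from h import *
go(628.5,-292.4,108,185.5)
E
```

```text
t 9.02 pos [ 628.7 -292.8  200.2] yaw [-180.     0.  -174.5] q7 2.11 F [ 0.2 -0.7 -0.1] gap 69.76141650857934 | d cm [0.02 0.04 9.22] rot [-0.01  0.04 -0.02]
```

send_rows(
  commands=[0, 0, 2, 0, 0, 0, 7, 0, 0, 3, 0, 0, 0, 7, 0, 0, 2.5, 0, 0, 0, 7, 0, 0, 1.5, 0, 0, 0, 7, 0, 0, 0.2, 0, 0, 0, 7, 0, 0, 0, 0, 0, 0, 7, 0, 0, 0, 0, 0, 0, 7],
)

```text
t: 9.6
ee_pos: [629.6, -293.9, 109.4]
ee_rot: [-3.14, 0.003, -3.047]
force: [-0.1, -0.6, -0.3]
finger_gap: 70.2
grip_force: 0.0
```

send_rows(
  commands=[0, 0, 0, 0, 0, 0, 5, 0, 0, 0, 0, 0, 0, 4, 0, 0, 0, 0, 0, 0, 3.4, 0, 0, 0, 0, 0, 0, 2.8, 0, 0, 0, 0, 0, 0, 2, 0, 0, 0, 0, 0, 0, 2, 0, 0, 0, 0, 0, 0, 2],
  grip_force=60,
)

```text
t: 10.18
ee_pos: [628.9, -293.6, 108.3]
ee_rot: [-3.141, 0.001, -3.047]
force: [-0.9, 0.8, 7.2]
finger_gap: 29.4
grip_force: 60.3
```

send_rows(
  commands=[0, 0, -0.5, 0, 0, 0, 2, 0, 0, -1, 0, 0, 0, 2, 0, 0, -1.5, 0, 0, 0, 2, 0, 0, -2, 0, 0, 0, 2, 0, 0, -2.5, 0, 0, 0, 2, 0, 0, -2.5, 0, 0, 0, 2, 0, 0, -2, 0, 0, 0, 2, 0, 0, -0.5, 0, 0, 0, 2],
)

```text
t: 10.85
ee_pos: [629.5, -294.1, 236.5]
ee_rot: [-3.139, 0.005, -3.047]
force: [-0.1, -0.3, -4.0]
finger_gap: 29.6
grip_force: 59.6
```

```bash
python3 - <<'E'
from h import *
np.set_printoptions(precision=1,suppress=True)
# sticker from w3 picture: white disc, stripe
im,P=load('w3')
go(539,201,220,186.6)
print(proj(P,[[539,201,60]]))
im,P=load('top1')
b=[(x,y) for x,y in [(175,120+75//3)]]
g=im.astype(int); sub=g[185:230,175:215]
m=((sub[:,:,0]-sub[:,:,2])>25).astype(np.uint8)
c=max(cv2.findContours(m,0,2)[0],key=cv2.contourArea)
print(cv2.minAreaRect(c)); w=ray(P,cv2.convexHull(c)[:,0]+[175,185],60)[:,:2].astype(np.float32); print(cv2.fitEllipse(w))
E
```

```text
t 10.85 pos [ 629.5 -294.1  236.5] yaw [-179.8    0.3 -174.6] q7 2.1 F [-0.1 -0.3 -4. ] gap 29.638558843044144 | d cm [ 4.3 50.1  1.5] rot [-0.1  0.3 -1.2]
[[624.6 232.7]]
((26.82314682006836, 21.423580169677734), (26.168415069580078, 10.9035062789917), 82.40535736083984)
((541.2595825195312, 185.36334228515625), (33.724609375, 74.06858825683594), 93.9697265625)
```

send_rows(
  commands=[-0.1, 1, 0, 0, 0, 0, 2, -0.1, 2, 0, 0, 0, 0, 2, -0.1, 3, 0, 0, 0, 0, 2, -0.1, 3.5, 0, 0, 0, 0, 2, -0.1, 3.8, 0, 0, 0, 0, 2, -0.1, 3.8, 0, 0, 0, 0, 2, -0.1, 3.8, 0, 0, 0, 0, 2, -0.1, 3.8, 0, 0, 0, 0, 2],
)

```text
t: 11.52
ee_pos: [611.2, -43.9, 230.3]
ee_rot: [3.141, -0.003, -3.046]
force: [1.6, 0.1, -3.6]
finger_gap: 29.3
grip_force: 59.6
```

send_rows(
  commands=[-0.1, 3.8, 0, 0, 0, 0, 2, -0.1, 3.8, 0, 0, 0, 0, 2, -0.1, 3.8, 0, 0, 0, 0, 2, -0.1, 3.8, 0, 0, 0, 0, 2, -0.1, 3.5, 0, 0, 0, 0, 2, -0.1, 3, 0, 0, 0, 0, 2, -0.1, 2, 0, 0, 0, 0, 2, -0.1, 1.2, 0, 0, 0, 0, 2],
)

```text
t: 12.18
ee_pos: [595.0, 206.4, 230.1]
ee_rot: [3.141, -0.003, -3.042]
force: [-0.1, -0.0, -4.3]
finger_gap: 29.4
grip_force: 59.7
```

send_rows(
  commands=[0, 0, 0, 0, 0, 0, 2, 0, 0, 0, 0, 0, 0, 2, 0, 0, 0, 0, 0, 0, 2, 0, 0, 0, 0, 0, 0, 2],
)

```text
t: 12.52
ee_pos: [597.6, 199.7, 231.9]
ee_rot: [-3.14, -0.0, -3.05]
force: [0.7, 0.2, -4.1]
finger_gap: 29.0
grip_force: 59.7
```

```bash
python3 - <<'E'
from h import *
go(539,201,220,186.6)
im,P=cap('wrist','w5')
cv2.imwrite('pics/w5b.png',np.clip(cv2.resize(im,(768,576))*1.3,0,255).astype(np.uint8)[:,:,::-1])
E
```

```text
t 12.52 pos [597.6 199.7 231.9] yaw [-179.9   -0.  -174.7] q7 1.32 F [ 0.7  0.2 -4.1] gap 28.993459710581533 | d cm [5.82 0.67 1.19] rot [-0.07 -0.02 -1.33]
```

View pics/w5b.png

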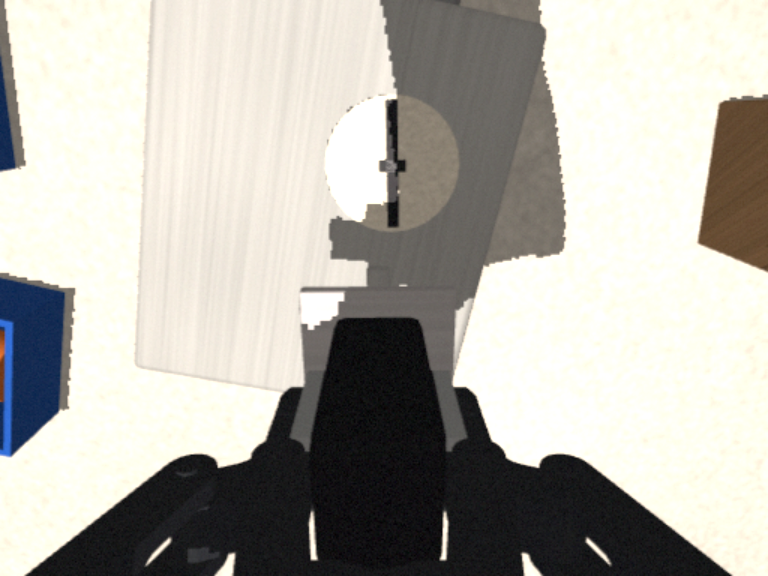

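```bash
python3 - <<'E'
from h import *
np.set_printoptions(precision=1,suppress=True)
im,P=load('w5'); s={'p':np.array([597.6,199.7,231.9]),'r':[-np.pi,0,-3.049]}
T=R.from_euler('xyz',s['r'])
g=cv2.cvtColor(im,cv2.COLOR_RGB2GRAY)
for z in(203.6,209.6):
    q=ray(P,np.array([(302,289),(458,287)])/1.5,z); print('flange edge in tool',T.inv().apply(q-s['p']))
# stripe: dark pixels within disc
sub=g[64:154,240:285].astype(float); m=(sub<45).astype(np.uint8); m=cv2.morphologyEx(m,cv2.MORPH_CLOSE,np.ones((5,5)))
c=max(cv2.findContours(m,0,2)[0],key=cv2.contourArea)[:,0]+[240,64]
w=ray(P,c,60)[:,:2].astype(np.float32); print('stripe',cv2.minAreaRect(w),c.min(0),c.max(0))
e=ray(P,np.array([(392,98),(393,228),(392,165),(326,163),(459,163)])/1.5,60); print(e,np.degrees(np.arctan2(*(e[1]-e[0])[1::-1])), np.linalg.norm(e[1]-e[0]),(e[0]+e[1])/2)
E
```

```text
flange edge in tool [[ 25.1 -26.3  28.3]
 [ 25.9  28.3  28.3]]
flange edge in tool [[ 27.2 -25.4  22.3]
 [ 28.   27.3  22.3]]
stripe ((527.9266967773438, 203.6551513671875), (42.095821380615234, 6.337574005126953), 13.575947761535645) [258  67] [269 117]
[[505.8 199.4  60. ]
 [580.9 207.8  60. ]
 [543.1 203.3  60. ]
 [545.6 164.   60. ]
 [538.2 242.8  60. ]] 6.331009133932747 75.5524579813249 [543.4 203.6  60. ]
```

The sticker is clear: the stripe runs (392,98) to (393,228) with the cross at (392,165). It measures 75.6 mm long and the disc 79 mm across, which fits. The mark is at (543.2,203.5), yaw 6.4°. The gauge flange sits square in the fingers.

send_rows(
  commands=[1.2, 0.2, 0, 0, 0, -0.5, 2, 2.2, 0.3, 0, 0, 0, -0.6, 2, 1.5, 0.2, 0, 0, 0, 0, 2, 0.54, 0.08, 1, 0, 0, 0, 2, 0, 0, 2.5, 0, 0, 0, 2, 0, 0, 2, 0, 0, 0, 2, 0, 0, 1.3, 0, 0, 0, 2],
)

```text
t: 13.15
ee_pos: [541.9, 202.6, 162.7]
ee_rot: [-3.141, -0.001, -3.029]
force: [-0.3, 0.6, -3.5]
finger_gap: 29.2
grip_force: 59.8
```

send_rows(
  commands=[0, 0, 0, 0, 0, 0, 2, 0, 0, 0, 0, 0, 0, 2, 0, 0, 0, 0, 0, 0, 2, 0, 0, 0, 0, 0, 0, 2],
)

```text
t: 13.48
ee_pos: [543.3, 203.9, 165.3]
ee_rot: [3.141, 0.002, -3.028]
force: [0.1, -1.0, -4.4]
finger_gap: 29.5
grip_force: 59.7
```

```bash
python3 - <<'E'
from h import *
go(542.7,202.4,146,186.4)
cap('wrist','w6'); im,P=cap('scene','s6')
cv2.imwrite('pics/s6b.png',cv2.resize(im[100:225,190:350],None,fx=4.5,fy=4.5,interpolation=2)[:,:,::-1])
go(542.7,202.4,146,186.4)
E
```

```text
t 13.48 pos [543.3 203.9 165.3] yaw [ 1.800e+02  1.000e-01 -1.735e+02] q7 1.3 F [ 0.1 -1.  -4.4] gap 29.486842289619904 | d cm [ 0.08 -0.14  1.93] rot [0.03 0.11 0.09]
t 13.58 pos [543.  204.  165.1] yaw [ 1.800e+02  1.000e-01 -1.735e+02] q7 1.3 F [ 0.1  0.6 -4.6] gap 29.268228862162008 | d cm [ 0.06 -0.16  1.91] rot [0.03 0.1  0.12]
```

View pics/w6.png

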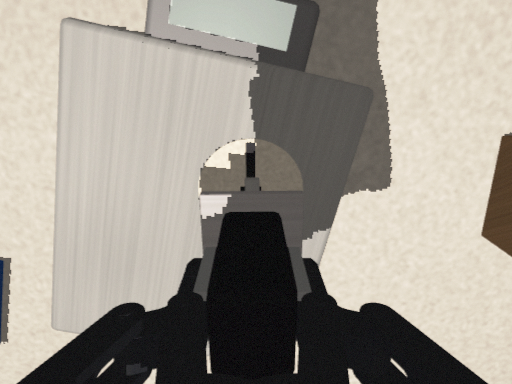

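```bash
python3 - <<'E'
from h import *
np.set_printoptions(precision=1,suppress=True)
im,P=load('w6'); p=np.array([543.3,203.9,165.3]); T=R.from_euler('xyz',[180,0,186.5],degrees=True)
f=lambda uv,z:T.inv().apply(ray(P,uv,z)-p)
o=165.3-28.3
print('flange',f([(200.5,192.5),(304,191)],o)); print('stripe top end, mid lower',f([(250.3,143),(250.3,176)],60)); print('disc l/r',f([(198,187),(303.5,187)],60))
g=cv2.cvtColor(im,cv2.COLOR_RGB2GRAY)
a=cv2.resize(np.clip(g[130:215,190:315]*2.2,0,255).astype(np.uint8),None,fx=6,fy=6,interpolation=2);cv2.imwrite('pics/w6c.png',a)
E
```

```text
flange [[ 25.2 -26.7  28.3]
 [ 26.   27.6  28.3]]
stripe top end, mid lower [[ 36.6  -0.8 105.3]
 [ 11.7  -0.8 105.3]]
disc l/r [[  3.  -40.5 105.3]
 [  3.   39.6 105.3]]
```

View pics/w6c.png

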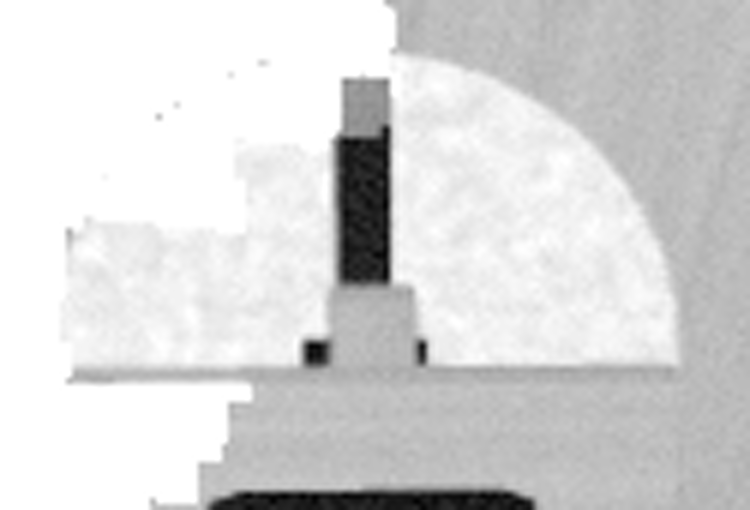

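The zoom shows the foot bar's end face at x 329–414 with its edge at y 285, and the stripe at x 340–390 ending at y 78. The cross stroke's ends are at x 303–427, y 352.

```bash
python3 - <<'E'
from h import *
np.set_printoptions(precision=2,suppress=True)
im,P=load('w6'); p=np.array([543.3,203.9,165.3]); T=R.from_euler('xyz',[180,0,186.5],degrees=True)
f=lambda uv,z:T.inv().apply(ray(P,np.array(uv)/6+[189.9,129.9],z)-p)
print('foot end corners',f([(329,286),(414,286)],81)); print('stripe end',f([(342,78),(390,78),(340,280),(390,280)],60)); print('cross',f([(303,352),(427,352)],60))
E
```

```text
foot end corners [[16.69 -4.55 84.3 ]
 [16.7   5.19 84.3 ]]
stripe end [[ 36.68  -3.25 105.3 ]
 [ 36.69   2.56 105.3 ]
 [ 11.23  -3.6  105.3 ]
 [ 11.23   2.66 105.3 ]]
cross [[  1.73  -8.32 105.3 ]
 [  1.74   7.38 105.3 ]]
```

send_rows(
  commands=[0.1, -0.08, 0, 0, 0, 0, 2, 0, 0, 0.8, 0, 0, 0, 2, 0, 0, 0.8, 0, 0, 0, 2, 0, 0, 0.2, 0, 0, 0, 2, 0, 0, 0, 0, 0, 0, 2, 0, 0, 0, 0, 0, 0, 2, 0, 0, 0, 0, 0, 0, 2],
)

```text
t: 14.17
ee_pos: [541.7, 203.1, 146.1]
ee_rot: [-3.142, 0.0, -3.028]
force: [-0.5, -1.0, -3.3]
finger_gap: 29.3
grip_force: 59.8
```

```bash
python3 - <<'E'
from h import *
np.set_printoptions(precision=2,suppress=True)
im,P=cap('wrist','w7'); go(543,203,136.3,186.4)
g=cv2.cvtColor(im,cv2.COLOR_RGB2GRAY)
a=cv2.resize(np.clip(g[110:235,190:315]*2.2,0,255).astype(np.uint8),None,fx=4.5,fy=4.5,interpolation=2);cv2.imwrite('pics/w7c.png',a)
E
```

```text
t 14.22 pos [541.7 203.1 146.2] yaw [ 180.     0.  -173.5] q7 1.3 F [-0.7  0.2 -3. ] gap 29.225061556518217 | d cm [-0.13 -0.03  0.99] rot [0.   0.01 0.13]
```

View pics/w7c.png

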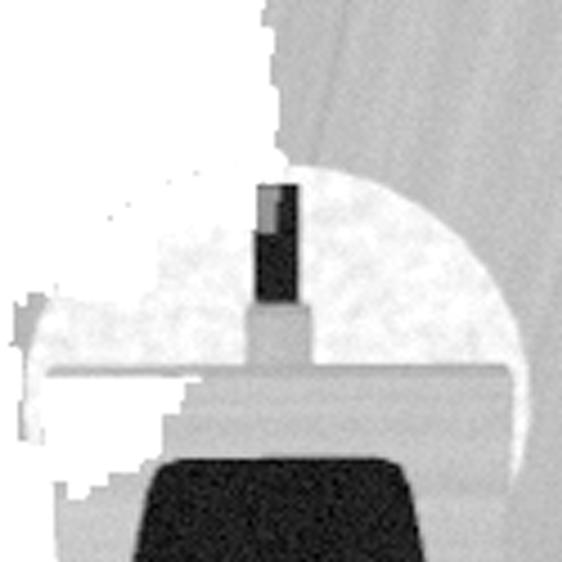

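The foot bar (x 246–312) now sits centred over the stripe (x 256–299). The distance from foot edge (y 303) to stripe end (y 184) should be 19 mm.

```bash
python3 - <<'E'
from h import *
np.set_printoptions(precision=2,suppress=True)
im,P=load('w7'); p=np.array([541.7,203.1,146.1]); T=R.from_euler('xyz',[180,0,186.5],degrees=True)
f=lambda uv,z:T.inv().apply(ray(P,np.array(uv)/4.5+[189.9,109.9],z)-p)
print('foot',f([(246,304),(313,304)],61.8)); print('stripe',f([(256,184),(299,184),(254,296),(299,296)],60))
E
```

```text
foot [[16.99 -4.71 84.3 ]
 [17.    5.53 84.3 ]]
stripe [[35.2  -3.15 86.1 ]
 [35.22  3.3  86.1 ]
 [17.74 -3.51 86.1 ]
 [17.75  3.41 86.1 ]]
```

send_rows(
  commands=[-0.08, -0.04, 0, 0, 0, 0, 2, 0, 0, 0.2, 0, 0, 0, 2, 0, 0, 0.2, 0, 0, 0, 2, 0, 0, 0.2, 0, 0, 0, 2, 0, 0, 0, 0, 0, 0, 2, 0, 0, 0, 0, 0, 0, 2, 0, 0, 0, 0, 0, 0, 2],
)

```text
t: 14.8
ee_pos: [542.7, 202.8, 140.3]
ee_rot: [3.141, 0.001, -3.028]
force: [1.2, -0.8, -0.8]
finger_gap: 29.2
grip_force: 59.9
```

send_rows(
  commands=[0, 0, 0.15, 0, 0, 0, 2, 0, 0, 0.15, 0, 0, 0, 2, 0, 0, 0, 0, 0, 0, 2, 0, 0, 0, 0, 0, 0, 2, 0, 0, 0, 0, 0, 0, 2, 0, 0, 0, 0, 0, 0, 2],
)

```text
t: 15.3
ee_pos: [542.6, 202.8, 137.3]
ee_rot: [3.141, 0.001, -3.028]
force: [2.2, 0.3, 0.9]
finger_gap: 29.6
grip_force: 60.1
```

```bash
python3 - <<'E'
from h import *
np.set_printoptions(precision=2,suppress=True)
F=[];Z=[]
for k in range(6):
    im,P=cap('wrist','w8'); s=telemetry.read_state(); F.append(s['force']);Z.append(s['ee_pos'])
print(np.mean(F,0),np.array(F)[:,2],np.mean(Z,0))
go(543,203,136.3,186.4)
E
```

```text
[ 1.92 -0.02 -0.2 ] [-0.32 -0.82 -0.18 -0.35  0.26  0.18] [542.59 202.81 137.22]
t 15.6 pos [542.6 202.8 137.2] yaw [ 180.     0.  -173.5] q7 1.3 F [ 2.  -0.5  0.2] gap 29.50797756776305 | d cm [-0.04  0.02  0.09] rot [0.   0.02 0.13]
```

send_rows(
  commands=[0, 0, 0.06, 0, 0, 0, 2, 0, 0, 0, 0, 0, 0, 2, 0, 0, 0, 0, 0, 0, 2, 0, 0, 0, 0, 0, 0, 2, 0, 0, 0, 0, 0, 0, 2, 0, 0, 0, 0, 0, 0, 2],
)

```text
t: 16.1
ee_pos: [542.5, 202.8, 136.5]
ee_rot: [3.142, 0.0, -3.028]
force: [3.3, 0.4, 0.9]
finger_gap: 29.7
grip_force: 60.2
```

```bash
python3 - <<'E'
from h import *
np.set_printoptions(precision=2,suppress=True)
F=[];Z=[]
for k in range(8):
    im,P=cap('wrist','w9'); s=telemetry.read_state(); F.append(s['force']);Z.append(s['ee_pos'])
print(np.mean(F,0),np.array(F)[:,2],np.mean(Z,0))
# stripe end vs foot end relative check
g=cv2.cvtColor(im,cv2.COLOR_RGB2GRAY); p=np.mean(Z,0);T=R.from_euler('xyz',[180,0,186.5],degrees=True)
uv=proj(P,p+T.apply([[35.2-.8+.8,0,p[2]-60]])); c=int(uv[0,0]);print(uv, g[int(uv[0,1])-12:int(uv[0,1])+40:2,c-14:c+14:2])
E
```

```text
[3.1  0.56 0.07] [-0.21 -0.03 -0.12  0.23  0.9   0.31 -0.45 -0.06] [542.41 202.79 136.51]
[[251.45 153.83]] [[201 206 212 212 212 205  86  88  87  89  90  88  85  92]
 [204 207 210 213 213 206 204 145  87  87  90  89  83  89]
 [203 208 210 213 213 206 208 135  89  87  88  87  84  91]
 [203 210 200 196 195 202 204  91  91  90  90  85  87  91]
 [203 206 212 223 241 244 246 112 111 113 118 117 107 102]
 [247 244 241 241 242 241 234 114 112 114 117 118 114 112]
 [248 246 242 241 243  81  34  16  17  20  97 118 114 118]
 [243 245 243 242 240  90  45  21  16  20  95 118 116 116]
 [239 241 239 241 240  89  46  37  19  13  97 119 114 115]
 [240 240 243 244 244  89  68  70   7  19  96 114 108 109]
 [244 242 245 243 243  90  41  18  17  18  94 111 110 108]
 [245 243 247 246 237  82  17  20  11  18  92 113 115 113]
 [212 232 240 243 178  37  14  14  15  21  94 114 114 113]
 [113 113 119 119 112  34  16  18  20  23  96 117 112 112]
 [113 115 114 114 114  41  14  19  20  18  98 117 115 113]
 [117 115 113 117 118  44  14  18  16  16  97 114 114 116]
 [115 114 113 115 122  44  16  13  18  17  92 112 110 117]
 [116 114 111 116 121  42  20  21  18  17  93 112 112 118]
 [114 112 112 113 116  40  19  12  18  17  97 117 117 114]
 [116 118 117 114 112  42  13  17  19  15  96 113 114 116]
 [114 116 116 115  92  80  78  81  81  80  83 105 113 116]
 [111 111 113 113  81  83  83  81  84  79  83  95 114 115]
 [114 114 112 111  85  89  91  88  88  86  86  92 116 115]
 [111 112 116 113  84  88  90  88  88  88  86  92 118 114]
 [112 115 114 113  88  88  90  89  86  88  86  91 117 111]
 [ 94  98  96  97  88  86  88  86  86  84  84  87  90  90]]
```

```bash
python3 - <<'E'
from h import *
im,P=load('w9'); g=cv2.cvtColor(im,cv2.COLOR_RGB2GRAY).astype(int)
print(g[148:186,251],g[183,240:264],g[170,240:264])
e=ray(P,[(252,152.5),(252,180.5)],60); print(e.round(1),np.linalg.norm(e[1]-e[0]))
E
```

```text
[103 112 113 114 104  16  18  21  20  37  68  70  61  18  21  20  13  14
  23  18  21  19  21  18  21  13  13  21  11  12  19  17  37  81  80  81
  89  88] [113 113 113 113  96  81  84  83  82  83  81  81  83  84  83  79  82  83
  80  95 111 114 114 115] [112 112 114 117 115 116  88  41  18  22  19  21  17  11   9   8  13  95
 116 114 114 115 114 115]
[[506.5 199.1  60. ]
 [525.3 201.2  60. ]] 18.942701680263724
```

```bash
python3 -c "
from h import *
print(finish_job())"
```

```text
the job is handed in; nothing more can be done
None
```

I handed the job in with the tray standing on the bench clear of the scale and the gauge held upright on the middle of the sticker, its foot along the stripe, pushing about 4 N (plunger about 7.8 mm in).

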